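# Unclip the light hood of a photometer

## Robot

A 7-joint arm with a two-finger parallel gripper is mounted at the origin on a cart in front of the work surface, level with it; the furniture and walls round the work are solid. World frame = base frame: x ahead of the robot, y to its left, z up, the work surface at z = 0. Lengths are in m, angles in rad, forces in N, time in s.
With the tool pointing down it reaches from about 0.425 to 0.875 m from the base axis. Payload 4.7 kg.
Tool frame: the origin (TCP) lies midway between the tips of the shut fingers; the grasp point (between the pads) lies 19 mm behind it (ctrl.grip_point_offset is the distance from the TCP to the grasp point, in m); z points along the fingers, y is the line along which they close (so a half turn about z gives the same grasp; the last joint's range is limited). The gripper opens to 87 mm and grips with 3 to 60 N. Pads are 19 mm wide; open, the fingers measure 117 mm over their backs; the gripper's body (75 mm by 190 mm) begins 51 mm behind the grasp point.
Start: joints at [1.18, 0.321, -0.07, 1.45, 0.023, 1.371, -0.057], TCP at [0.256, -0.597, 0.223] pointing down, gripper open.
Joint ranges: [-2.86, 2.86], [-0.3, 2.09], [-1.38, 1.24], [0.06, 2.45], [-1.56, 4.7], [0.09, 2.05], [-2.69, 2.69]. Speed limits (rad/s): [2.57, 2.57, 3.14, 3.14, 3.14, 3.14, 3.14].

## Interface

Orientations are given as a rotation vector (axis times angle).
In Python, from bench import ctrl gives the robot as it stands.
- The arm moves only by the tool move_arm, never from a script. Its argument "increments" is text: rows parted by semicolons, each of 7 numbers parted by spaces: the shift along the world's x, y, z in mm, then the turn, a rotation vector about the world's x, y, z in degrees, then the closure in counts, from 0 (fully open) to 255 (shut). A call has exactly 8 rows; each row shifts and turns the commanded pose from where the row before left it; what a row does not reach is not made up. A row lasts 1/12 s, in which the tool goes at most 41.7 mm and 7.16 degrees, less where a joint would pass 70% of its speed; a pose out of reach is approached as far as the arm can. A call with a gripper value outside its range is refused whole. The fingers move at their own pace and stop on an object; "grip_force" is the grip in N (left out, the last holds). Time passes only in rows, so rows that do not move let the fingers close, or fill a call up. It gives the time, the measured TCP pose, the force, the opening and the grip force at its end, in the units of the state.
- ctrl.get_state(): the state, without advancing time (a new reading comes with each control period).
- ctrl.get_image(name): name is "side" or "top"; returns a dict with "frame" (400x640x3 uint8, red, green, blue), "depth" (400x640 float32, m along the optical axis (not along the pixel's ray), 0 where there is no reading), "fx", "fy", "cx", "cy" (pixels), "position" and "orientation" of the camera in the world. Camera axes: x right, y down, z forward; pixel columns grow to the right and rows downward; lengths in m; the calibration is good to about 2 mm. A picture is of the moment at which its call begins.
- ctrl.close_job(): hands the job in; it is judged then, once.
Trained networks look in a picture, given as the dict that the camera call returned (one of the last four; its "shot" number tells which), for a name from the list of things; names that differ only in an ending like _2 or _b are one class to them, and where a whole thing is asked for, a point or a joint stands for the part that bears it (a point fixed in the world has none). Each returns a list of dicts, best first, with "score" (0 to 1); they miss things now and then, are a little off and sometimes report something else, mostly with a low value. They report only what shows in the picture. A call takes as long as a camera call. They do not tell look-alikes from the thing itself.
- ctrl.find_in(target, picture): "centre" ([x, y, z] in m, in world coordinates, good to about 4 mm: the middle of the surface that is visible of it).
- ctrl.silhouettes(target, picture): "region" (400x640 bool, what is visible of it).
The state is a dict: "time": time; "joint_positions": joint angles; "qd": joint speeds; "joint_torque": joint torques, N m; "position": TCP position; "tool_rot": TCP orientation; "ft_force": force on the tool from outside, world axes, zero at the start; "torque": the same for the moment, N m; "grip_width": opening from 0.0 (shut) to 1.0 (fully open); "grip_force": force on a finger pad.
Only numpy, scipy, OpenCV 4.12 (cv2) and the standard library are available. Lean on these libraries where they do the work, as an engineer would, in place of code of your own. Each camera call takes 0.05 s, during which the arm holds its last target. There are 200 camera calls.

## Task

Open the photometer so that its cuvettes can be reached: press in the springy snap tab on the side of its grey light hood and, with the tab held in, lift the hood straight up off the instrument. Set the hood down, right way up and without dropping it, flat on the floor of the shallow aluminium tray and let go. The look-alike box beside it has its hood screwed on and no tab: that is not the one.

Things in the scene. Friction and masses are not known exactly. Their poses are not given: they have to be found in the camera images.
- light_hood: Loose grey plastic hood, a box open below, 46 (its x) x 90 (y) x 32 mm high, about 60 g; origin at the centre of its underside, z up. Seated at first on the fixed white photometer (90 x 170 x 42 mm), underside 42 mm above the bench; parts inside reach 23 mm up. Its long -x wall has a mid notch 15 mm wide, 19 mm high. Squeezed across x at y = 0, fingers flat on both long walls, it is free to lift.
- snap_tab (a joint): Springy white tab rooted in the photometer inside the notched wall; tips inward, to the hood's +x. 0 rad at rest, hooked over a ledge of the hood; grows as pressed: unhooked above 0.1, about 0.22 when its pad is flush with the wall, stop at 0.30. About 1.6 N to start, 5 N to press flush; springs back. The look-alike lamp module (same housing, same hood with four screws) has no tab and is fixed.
- tab_pad (a point): Centre of the outer face of the tab's white thumb pad (12 mm wide, 8 mm high), which sticks out through the notch. At rest it stands 6 mm out from the hood's wall, at hood x = -29, y = 0, z = 13 mm. The photometer's flat top reaches 22 mm beyond the hood's long walls on both sides, at the height of the hood's underside.
- tray_in (a point): Centre of the inner floor of the shallow aluminium tray, fixed to the bench: 150 mm (its x) by 190 mm (its y) inside, walls 4 mm thick, rim 18 mm above the bench, floor 4 mm above the bench; z up, x and y along its sides.
Mind the look-alikes: they are no part of the job. Leave any yellow look-alike of the light_hood alone.

How it is judged:
By the outcome, as a careful person would: the job done as asked, in the order asked, and still so for the second after the job is handed in, with the robot touching nothing.
It also fails if it takes over 35 s, if anything falls off the work surface, if the arm or the gripper's body presses on something with over 40 N, if the wrist force passes 120 N, or if a joint passes its speed limit or range.

## Working session

There is one attempt and no reset: what is moved stays moved. The work goes in short steps, Python scripts to look and compute and a tool call to move; the robot and the scene stay as the last step left them, time stands still between calls to the robot, and variables do not carry over. Pictures are saved under pics/ and viewed, at most 10 in all, crops included, and the job is handed in when it is done.

Besides the shell and the picture viewer there is one more tool, called by a JSON object that holds its "api" and its "payload", one argument or row to a line. move_arm: Moves the arm, as the interface text tells. Its arguments: {"type":"object","properties":{"increments":{"type":"string"},"grip_force":{"type":"number"}},"required":["increments"]}

```bash
mkdir -p pics
cat > h.py <<'E'
import numpy as np, cv2
from bench import ctrl
from scipy.spatial.transform import Rotation as R
def rot(p):
    o=np.asarray(p["orientation"],float)
    return o if o.shape==(3,3) else (R.from_rotvec(o).as_matrix() if o.size==3 else R.from_quat(o).as_matrix())
def cloud(p):
    d=p["depth"]; v,u=np.mgrid[:400,:640]
    c=np.stack([(u-p["cx"])/p["fx"]*d,(v-p["cy"])/p["fy"]*d,d],-1)
    return c@rot(p).T+np.asarray(p["position"])
def proj(p,X):
    c=(np.asarray(X)-np.asarray(p["position"]))@rot(p)
    return c[...,0]/c[...,2]*p["fx"]+p["cx"],c[...,1]/c[...,2]*p["fy"]+p["cy"]
def save(p,n,box=None,s=1):
    f=p["frame"][:,:,::-1]
    if box: f=f[box[1]:box[3],box[0]:box[2]]
    cv2.imwrite("pics/"+n,cv2.resize(f,None,fx=s,fy=s,interpolation=cv2.INTER_CUBIC))
E
python3 - <<'E'
from h import *
np.set_printoptions(precision=3,suppress=True)
ims=[]
for n in ["top","side"]:
    p=ctrl.get_image(n); print(n,p["position"],p["orientation"],p["fx"],p["shot"]); ims.append(p["frame"])
    save(p,n+"0.png")
    for t in ["light_hood","snap_tab","tab_pad","tray_in"]:
        try:
            for r in ctrl.find_in(t,p)[:4]:
                c=np.array(r["centre"]); print(t,round(r["score"],2),c,np.round(proj(p,c)))
        except Exception as e: print(t,e)
s=ctrl.get_state(); print(s["position"],s["tool_rot"],s["time"])
cv2.imwrite("pics/both.png",cv2.resize(np.vstack(ims)[:,:,::-1],(480,600)))
E
```

```text
top [ 0.314 -0.023  1.348] [-2.138  2.197 -0.111] 468.32418606749354 1
light_hood 0.67 [0.492 0.028 0.072] [303. 183.]
light_hood 0.59 [0.362 0.236 0.034] [230. 233.]
tray_in 0.63 [ 0.46  -0.3    0.002] [418. 194.]
side [0.355 0.792 0.741] [-0.196  2.795 -1.328] 380.43332224163464 2
light_hood 0.83 [0.356 0.246 0.032] [345. 297.]
light_hood 0.59 [0.494 0.045 0.075] [301. 219.]
tray_in 0.9 [ 0.468 -0.295  0.005] [325. 171.]
[ 0.256 -0.597  0.223] [ 3.077  0.631 -0.   ] 0.5
```

View pics/top0.png

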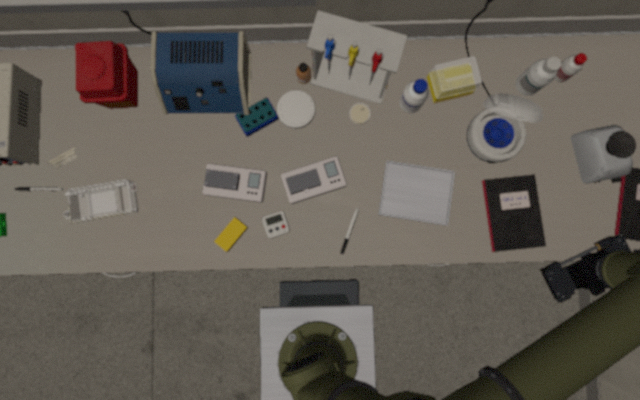

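View pics/side0.png

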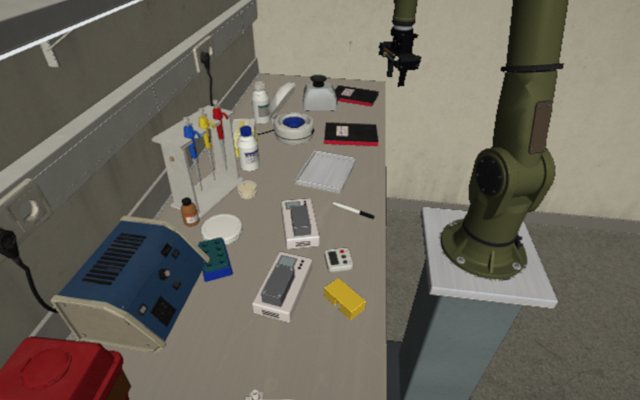

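The candidates are box A at top (235,182) / side (283,285) and box B at top (313,180) / side (299,222). The yellow look-alike at top (231,234) is ruled out. I'll enlarge both boxes to look for the tab and the screws.

Run:
```python
from h import *
np.set_printoptions(precision=4,suppress=True)
out=[]
P={}
for n in ["top","side"]:
    P[n]=ctrl.get_image(n)
def crop(p,b,sz=(400,300)):
    return cv2.resize(p["frame"][b[1]:b[3],b[0]:b[2],::-1],sz,interpolation=cv2.INTER_CUBIC)
t,s=P["top"],P["side"]
img=np.vstack([np.hstack([crop(t,(195,153,275,213)),crop(t,(273,150,353,210))]),np.hstack([crop(s,(243,245,323,325)),crop(s,(265,190,335,255))])])
cv2.imwrite("pics/c1.png",img)
X=cloud(t); Y=cloud(s)
for nm,b in dict(A=(195,153,275,213),B=(273,150,353,210)).items():
    q=X[b[1]:b[3],b[0]:b[2]].reshape(-1,3)
    for lab,lo,hi in (("hoodtop",.066,.09),("housing",.034,.052)):
        m=q[(q[:,2]>lo)&(q[:,2]<hi)]
        r=cv2.minAreaRect((m[:,:2]*1000).astype(np.float32)); print(nm,lab,len(m),np.median(m[:,2]),m.mean(0),r)
    # side view same xy area
    c=np.median(q[(q[:,2]>.066)],0); w=Y.reshape(-1,3); w=w[(abs(w[:,:2]-c[:2])<[.07,.1]).all(1)&(w[:,2]>.066)&(w[:,2]<.09)]
    print(nm,"side hoodtop",len(w),np.median(w[:,2]),w.mean(0),cv2.minAreaRect((w[:,:2]*1000).astype(np.float32)))
# tray
for nm,p in P.items():
    r=ctrl.silhouettes("tray_in",p)
    if r:
        q=cloud(p)[r[0]["region"]]; print("tray",nm,cv2.minAreaRect((q[:,:2]*1000).astype(np.float32)),np.percentile(q[:,2],[5,50,95]))
```

```text
A hoodtop 556 0.07445673153362642 [0.5084 0.2527 0.0744] ((508.8970031738281, 253.1082000732422), (90.15658569335938, 46.596439361572266), 81.06031799316406)
A housing 1308 0.04236290727481773 [0.4993 0.2073 0.0424] ((504.18133544921875, 224.06777954101562), (170.95545959472656, 90.39534759521484), 81.19251251220703)
A side hoodtop 716 0.0738223166131402 [0.5081 0.2576 0.0735] ((508.7763366699219, 252.7898712158203), (92.66279602050781, 47.51361846923828), 80.95706939697266)
B hoodtop 554 0.07420737254795351 [0.4976 0.0285 0.0742] ((497.9617614746094, 28.423721313476562), (46.97845458984375, 89.96623229980469), 16.299877166748047)
B housing 1298 0.042230978571789146 [ 0.5079 -0.0133  0.0422] ((506.2043762207031, -0.06977081298828125), (90.69157409667969, 169.0959014892578), 16.57682228088379)
B side hoodtop 414 0.07388182757712508 [0.4964 0.0332 0.0736] ((497.5986633300781, 28.722652435302734), (45.91142272949219, 92.76465606689453), 16.895160675048828)
tray top ((450.650634765625, -211.08482360839844), (211.0609130859375, 414.5023193359375), 8.969849586486816) [-0.0004  0.0047  0.0179]
tray side ((458.53765869140625, 185.42562866210938), (191.97076416015625, 1216.2275390625), 0.722057044506073) [0.0018 0.005  0.0179]
```

View pics/c1.png

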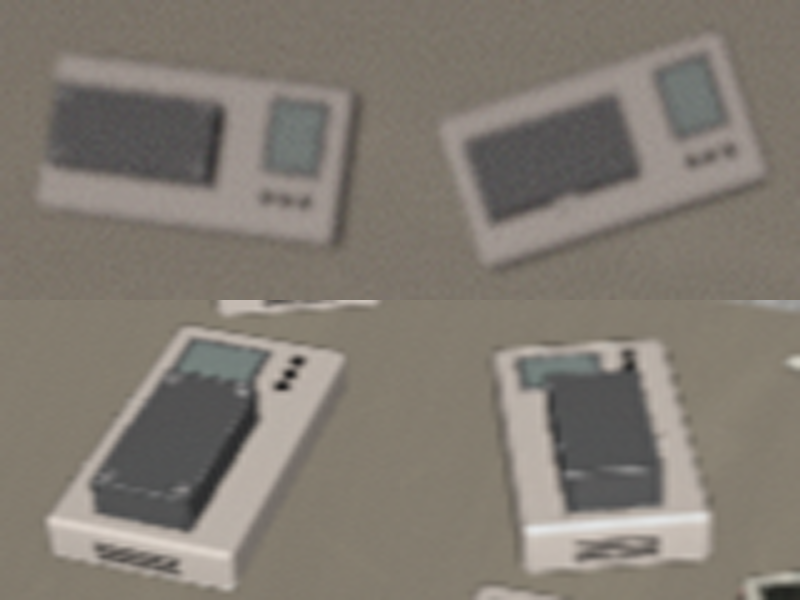

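Box B has a white tab at the middle of its robot-side (-x) wall, at top pixel about (306,189), and no screws. Box A shows bright screw heads at the hood corners. So B is the photometer: hood centre about (498, 28.5) mm, top at 74 mm in both views, yaw about 16.6°. I'll travel above it now.

{"api": "move_arm", "payload": {
  "increments": "20 36 0 0 0 7 0;20 36 0 0 0 7 0;20 36 0 0 0 7 0;20 36 0 0 0 7 0;20 36 0 0 0 7 0;20 36 0 0 0 7 0;20 36 0 0 0 7 0;20 36 0 0 0 7 0",
  "grip_force": 20
}}

```text
time: 1.37
position: [0.4166, -0.3077, 0.2229]
tool_rot: [2.414, 2.009, -0.0]
ft_force: [0.8, -0.2, -0.3]
grip_width: 1.001
grip_force: 0.0
```

{"api": "move_arm", "payload": {
  "increments": "11 38 0 0 0 4 0;11 38 0 0 0 4 0;11 38 0 0 0 4 0;11 38 0 0 0 4 0;11 38 0 0 0 4 0;11 38 0 0 0 4 0;11 38 0 0 0 4 0;11 38 0 0 0 3 0"
}}

```text
time: 2.03
position: [0.5042, -0.0037, 0.2231]
tool_rot: [1.793, 2.578, -0.0]
ft_force: [1.3, -0.3, 0.5]
grip_width: 0.999
grip_force: 0.0
```

```bash
cat > st.py <<'E'
from h import *
np.set_printoptions(precision=4,suppress=True)
s=ctrl.get_state(); M=R.from_rotvec(s["tool_rot"]).as_matrix()
print(s["time"],s["position"]*1 if hasattr(s["position"],'shape') else np.array(s["position"]),"z",M[:,2],"finger line deg",np.degrees(np.arctan2(M[1,1],M[0,1]))%180,"F",np.array(s["ft_force"]),s["grip_width"],s["grip_force"],np.array(s["joint_positions"]))
E
python3 st.py
python3 - <<'E'
from h import *
p=ctrl.get_image("top"); q=ctrl.get_image("side")
for n,i in (("top",p),("side",q)):
    X=cloud(i).reshape(-1,3)
    b=(abs(X[:,0]-.465)<.11)&(abs(X[:,1]+.3)<.13)
    m=X[b&(X[:,2]>.0135)&(X[:,2]<.023)]; print(n,len(m),np.median(m[:,2]),cv2.minAreaRect((m[:,:2]*1000).astype(np.float32)))
    f=X[b&(abs(X[:,0]-.465)<.05)&(abs(X[:,1]+.3)<.06)]; print("floor",np.median(f[:,2]))
E
```

```text
2.0333 [ 0.5042 -0.0037  0.2231] z [ 0.0012 -0.0009 -1.    ] finger line deg 20.3687031059142 F [ 1.3386 -0.2881  0.532 ] 0.9994102755794981 0.0 [ 0.6274  0.0412 -0.6847  1.7847  0.0279  1.3238  0.2919]
top 349 0.01763557123397308 ((463.450439453125, -294.0892639160156), (199.04568481445312, 158.69259643554688), 79.54761505126953)
floor 0.004183236039320137
side 236 0.016958523009673376 ((463.15533447265625, -295.71917724609375), (204.3990936279297, 159.2673797607422), 79.52008056640625)
floor 0.004399728379670675
```

{"api": "move_arm", "payload": {
  "increments": "-2 12 -15 0 0 -2 0;-2 12 -20 0 0 -1.8 0;-2.4 8.2 -25 0 0 0 0;0 0 -25 0 0 0 0;0 0 -20 0 0 0 0;0 0 -15 0 0 0 0;0 0 -5 0 0 0 0;0 0 0 0 0 0 0"
}}

```text
time: 2.8
position: [0.4965, 0.0263, 0.0965]
tool_rot: [-1.881, -2.513, 0.002]
ft_force: [0.3, -1.0, 0.8]
grip_width: 1.0
grip_force: 0.0
```

```bash
python3 st.py
python3 - <<'E'
from h import *
save(ctrl.get_image("side"),"s2.png",(240,150,360,260),6)
E
```

```text
2.8 [0.4965 0.0263 0.0965] z [-0.0025  0.0002 -1.    ] finger line deg 16.366549211524717 F [ 0.3027 -1.0115  0.816 ] 0.9995768140311124 0.0 [ 0.5627  0.1586 -0.7125  1.9515  0.1169  1.0751  0.086 ]
```

View pics/s2.png

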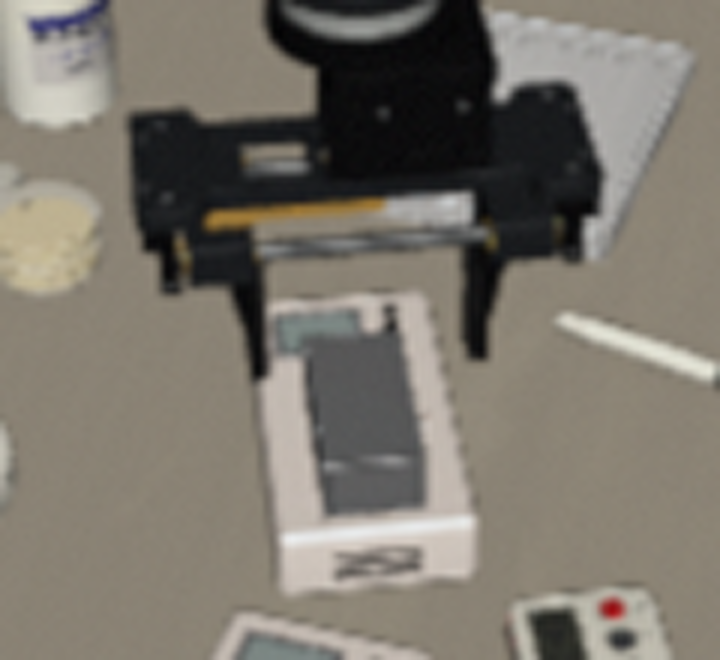

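The fingers, at crop (262,375) and (480,355), straddle the hood cleanly. I'll correct by 1–2 mm and go down to about 47 mm.

{"api": "move_arm", "payload": {
  "increments": "0.5 1 -10 0 0 0 0;0.5 1 -15 0 0 0 0;0 0 -12 0 0 0 0;0 0 -8 0 0 0 0;0 0 -4 0 0 0 0;0 0 0 0 0 0 0;0 0 0 0 0 0 0;0 0 0 0 0 0 0"
}}

```text
time: 3.52
position: [0.4991, 0.0288, 0.0492]
tool_rot: [1.881, 2.515, 0.001]
ft_force: [-0.2, -1.0, 0.3]
grip_width: 0.996
grip_force: 0.0
```

```bash
python3 st.py
```

```text
3.5167 [0.4991 0.0288 0.0492] z [ 0.0012 -0.     -1.    ] finger line deg 16.399690094145498 F [-0.2193 -0.9506  0.2568] 0.9964110716865185 0.0 [ 0.5339  0.2314 -0.7017  1.9901  0.1795  0.9798  0.0311]
```

{"api": "move_arm", "payload": {
  "increments": "-0.5 0 -2 0 0 0 60;0 0 -0.5 0 0 0 90;0 0 0 0 0 0 110;0 0 0 0 0 0 130;0 0 0 0 0 0 160;0 0 0 0 0 0 160;0 0 0 0 0 0 160;0 0 0 0 0 0 160"
}}

```text
time: 4.18
position: [0.4971, 0.0283, 0.046]
tool_rot: [-1.881, -2.514, 0.003]
ft_force: [-3.1, -1.3, 3.1]
grip_width: 0.526
grip_force: 20.0
```

```bash
python3 st.py
```

```text
4.1833 [0.4971 0.0283 0.046 ] z [-0.002  -0.0008 -1.    ] finger line deg 16.386788855031497 F [-3.0548 -1.2616  3.1329] 0.5262574245840308 20.005913607237744 [ 0.5329  0.2344 -0.7006  1.9946  0.1823  0.9764  0.0287]
```

The opening is 0.526 × 87 = 45.8 mm, so both fingers are flat on the walls and the tab is flush. Lifting.

{"api": "move_arm", "payload": {
  "increments": "0 0 3 0 0 0 160;0 0 5 0 0 0 160;0 0 8 0 0 0 160;0 0 12 0 0 0 160;0 0 15 0 0 0 160;0 0 20 0 0 0 160;0 0 20 0 0 0 160;0 0 17 0 0 0 160"
}}

```text
time: 4.85
position: [0.4997, 0.0293, 0.1495]
tool_rot: [1.879, 2.513, 0.004]
ft_force: [1.0, 0.4, 0.5]
grip_width: 0.529
grip_force: 20.0
```

```bash
python3 st.py
python3 - <<'E'
from h import *
save(ctrl.get_image("side"),"s3.png",(230,130,370,260),5)
E
```

```text
4.85 [0.4997 0.0293 0.1495] z [ 0.0047 -0.     -1.    ] finger line deg 16.429441923171865 F [0.989  0.3984 0.5295] 0.5287196311135131 20.012625315685 [ 0.5806  0.0958 -0.7214  1.8923  0.0693  1.1736  0.1217]
```

View pics/s3.png

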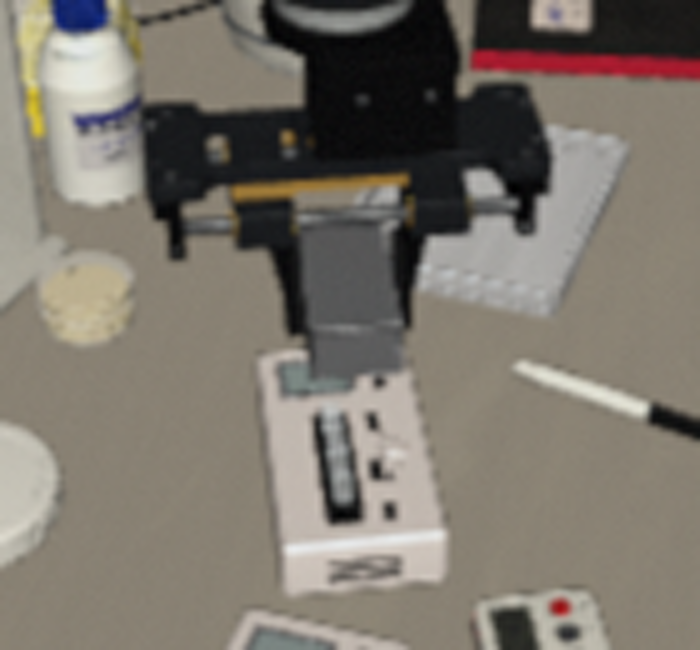

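The hood is up in the grip and level, at crop (350,300), with the cuvettes exposed at (340,465). The tab at (395,455) has sprung back. Next I'll go over the tray at (463,-295), turning -27° to line up with its sides.

{"api": "move_arm", "payload": {
  "increments": "-2 -20 0 0 0 -2 160;-4 -35 0 0 0 -4 160;-5 -40 0 0 0 -4 160;-5 -40 0 0 0 -4 160;-5 -40 0 0 0 -4 160;-5 -40 0 0 0 -4 160;-5 -40 0 0 0 -3 160;-3 -35 0 0 0 -2 160"
}}

```text
time: 5.57
position: [0.4633, -0.265, 0.147]
tool_rot: [2.42, 1.999, -0.0]
ft_force: [0.8, 0.4, 0.0]
grip_width: 0.527
grip_force: 20.0
```

{"api": "move_arm", "payload": {
  "increments": "-2 -24 -5 0 0 0 160;0 -10 -12 0 0 0 160;0 0 -20 0 0 0 160;0 0 -25 0 0 0 160;0 0 -20 0 0 0 160;0 0 -12 0 0 0 160;0 0 -6 0 0 0 160;0 0 0 0 0 0 160"
}}

```text
time: 6.23
position: [0.4616, -0.2943, 0.0449]
tool_rot: [-2.415, -2.006, 0.0]
ft_force: [-0.1, 0.2, -0.7]
grip_width: 0.525
grip_force: 20.0
```

```bash
python3 st.py
python3 - <<'E'
from h import *
save(ctrl.get_image("side"),"s4.png",(270,110,390,210),6)
E
```

```text
6.2333 [ 0.4616 -0.2943  0.0449] z [-0.0014  0.0016 -1.    ] finger line deg 169.43874830670765 F [-0.1372  0.1955 -0.7404] 0.5247598505379709 20.012462625345506 [ 0.8817  0.2942 -0.4109  1.887   0.1381  0.99    0.2259]
```

View pics/s4.png

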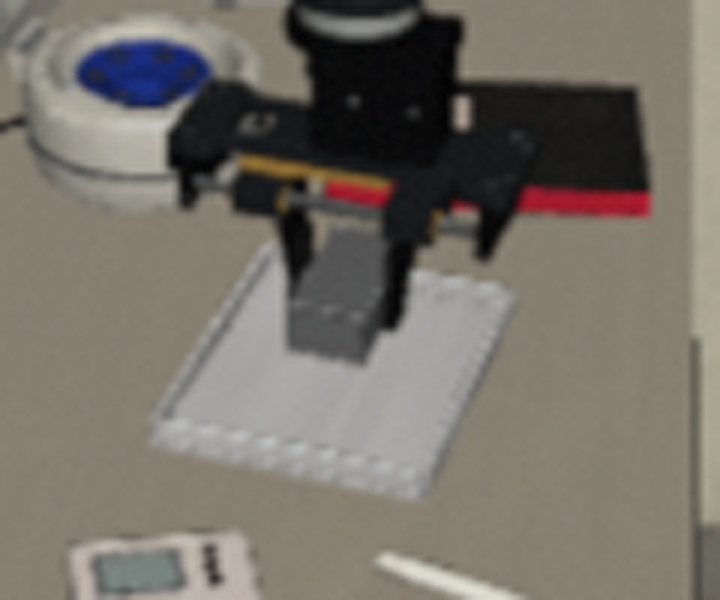

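The hood hangs level over the middle of the tray, at crop (340,290), lined up with its sides. Lowering slowly and watching the force.

{"api": "move_arm", "payload": {
  "increments": "0 0 -8 0 0 0 160;0 0 -8 0 0 0 160;0 0 -7 0 0 0 160;0 0 -5 0 0 0 160;0 0 -3 0 0 0 160;0 0 -2 0 0 0 160;0 0 -1 0 0 0 160;0 0 0 0 0 0 160"
}}

```text
time: 6.95
position: [0.4621, -0.2953, 0.012]
tool_rot: [-2.417, -2.007, -0.0]
ft_force: [-0.1, -0.0, -0.6]
grip_width: 0.524
grip_force: 20.0
```

{"api": "move_arm", "payload": {
  "increments": "0 0 -0.5 0 0 0 160;0 0 -0.5 0 0 0 160;0 0 -0.5 0 0 0 160;0 0 0 0 0 0 160;0 0 0 0 0 0 160;0 0 0 0 0 0 160;0 0 0 0 0 0 160;0 0 0 0 0 0 160"
}}

```text
time: 7.62
position: [0.4621, -0.2953, 0.0106]
tool_rot: [2.417, 2.007, 0.0]
ft_force: [0.1, 0.6, -0.3]
grip_width: 0.525
grip_force: 20.0
```

{"api": "move_arm", "payload": {
  "increments": "0 0 -0.5 0 0 0 160;0 0 -0.5 0 0 0 160;0 0 0 0 0 0 160;0 0 -0.5 0 0 0 160;0 0 0 0 0 0 160;0 0 0 0 0 0 160;0 0 0 0 0 0 160;0 0 0 0 0 0 160"
}}

```text
time: 8.28
position: [0.4621, -0.2953, 0.0091]
tool_rot: [2.417, 2.007, 0.0]
ft_force: [-0.8, 0.1, -0.6]
grip_width: 0.53
grip_force: 20.0
```

{"api": "move_arm", "payload": {
  "increments": "0 0 -0.5 0 0 0 160;0 0 0 0 0 0 160;0 0 -0.5 0 0 0 160;0 0 0 0 0 0 160;0 0 0 0 0 0 160;0 0 0 0 0 0 160;0 0 0 0 0 0 160;0 0 0 0 0 0 160"
}}

```text
time: 8.95
position: [0.4621, -0.2953, 0.0081]
tool_rot: [2.417, 2.007, 0.0]
ft_force: [0.0, 0.0, -0.4]
grip_width: 0.529
grip_force: 20.0
```

{"api": "move_arm", "payload": {
  "increments": "0 0 -0.5 0 0 0 160;0 0 0 0 0 0 160;0 0 0 0 0 0 160;0 0 0 0 0 0 160;0 0 -0.5 0 0 0 160;0 0 0 0 0 0 160;0 0 0 0 0 0 160;0 0 0 0 0 0 160"
}}

```text
time: 9.62
position: [0.4622, -0.2953, 0.0079]
tool_rot: [2.417, 2.007, -0.0]
ft_force: [-2.6, 1.4, 7.5]
grip_width: 0.526
grip_force: 20.0
```

```bash
python3 st.py
python3 - <<'E'
from h import *
p=ctrl.get_image("side"); X=cloud(p)
r=ctrl.silhouettes("light_hood",p)
for k in r[:3]:
    q=X[k["region"]]; print(k["score"],np.median(q,0),np.percentile(q[:,2],[3,50,80,97]))
X=X.reshape(-1,3); f=X[(abs(X[:,0]-.46)<.04)&(abs(X[:,1]+.295)<.06)&(X[:,2]<.06)]
print(np.histogram(f[:,2],bins=np.arange(0,.06,.002)))
E
```

```text
9.6167 [ 0.4622 -0.2953  0.0079] z [-0.0001 -0.0003 -1.    ] finger line deg 169.39653351869336 F [-2.5945  1.424   7.5379] 0.525761086520791 20.02908038040914 [ 0.8698  0.3453 -0.4003  1.9106  0.1672  0.9179  0.2037]
0.72 [ 0.46285906 -0.26676817  0.03469929] [0.00715902 0.03469929 0.03670114 0.03886177]
0.67 [0.35636034 0.24460232 0.03104868] [0.00220382 0.03104868 0.03259037 0.03423694]
(array([ 8, 64, 83, 24, 13,  6,  8, 13,  7,  7, 15, 10, 11, 11,  7, 12, 24,
       70, 82, 23,  4,  7,  6,  5,  5,  6,  6,  1,  9]), array([0.   , 0.002, 0.004, 0.006, 0.008, 0.01 , 0.012, 0.014, 0.016,
       0.018, 0.02 , 0.022, 0.024, 0.026, 0.028, 0.03 , 0.032, 0.034,
       0.036, 0.038, 0.04 , 0.042, 0.044, 0.046, 0.048, 0.05 , 0.052,
       0.054, 0.056, 0.058]))
```

The hood is down: 7.5 N of contact, and its top at 36 mm equals 4 + 32. I'll open gently and rise.

{"api": "move_arm", "payload": {
  "increments": "0 0 0.3 0 0 0 115;0 0 0 0 0 0 105;0 0 0 0 0 0 90;0 0 0 0 0 0 70;0 0 0 0 0 0 50;0 0 0 0 0 0 40;0 0 0 0 0 0 40;0 0 0 0 0 0 40"
}}

```text
time: 10.38
position: [0.4621, -0.2953, 0.0073]
tool_rot: [2.417, 2.007, 0.0]
ft_force: [0.7, 0.2, -0.3]
grip_width: 0.835
grip_force: 0.0
```

{"api": "move_arm", "payload": {
  "increments": "0 0 3 0 0 0 40;0 0 8 0 0 0 40;0 0 15 0 0 0 40;0 0 25 0 0 0 40;0 0 30 0 0 0 40;0 0 35 0 0 0 40;0 0 35 0 0 0 40;0 0 30 0 0 0 40"
}}

```text
time: 11.05
position: [0.4625, -0.2953, 0.1918]
tool_rot: [2.415, 2.005, 0.001]
ft_force: [1.3, -1.3, -0.1]
grip_width: 0.841
grip_force: 0.0
```

```bash
python3 st.py
python3 - <<'E'
from h import *
p=ctrl.get_image("side"); save(p,"s5.png",(240,110,390,260),4)
X=cloud(p).reshape(-1,3); f=X[(abs(X[:,0]-.46)<.06)&(abs(X[:,1]+.295)<.08)&(X[:,2]<.045)&(X[:,2]>.033)]
print(f.min(0),f.max(0),np.median(f[:,2]))
E
```

```text
11.05 [ 0.4625 -0.2953  0.1918] z [ 0.0021 -0.0016 -1.    ] finger line deg 169.41438981216504 F [ 1.2846 -1.3054 -0.0621] 0.8414973540754386 0.0 [ 0.91    0.1462 -0.4263  1.7372  0.0636  1.2691  0.2842]
[ 0.43180767 -0.34444843  0.03304891] [ 0.48904144 -0.2463957   0.04055439] 0.036235436038363766
```

View pics/s5.png

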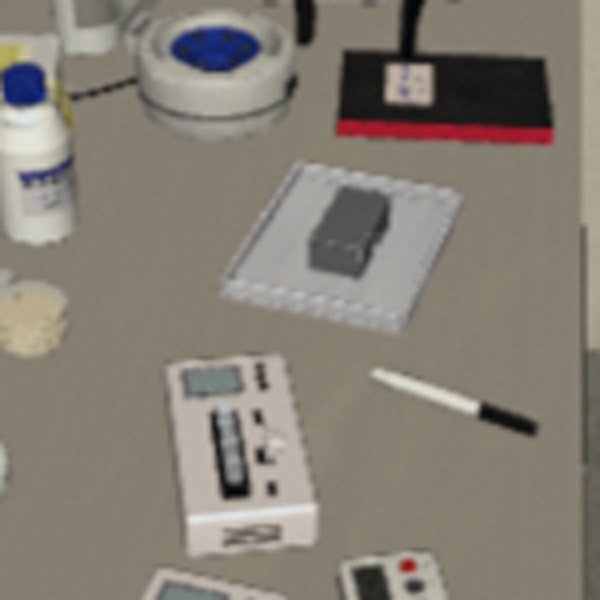

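The hood stands upright and flat in the tray at crop (350,230), the gripper is clear, and the photometer is open. Handing in.

```bash
python3 -c "
from bench import ctrl
print(ctrl.close_job())"
```

```text
the job is handed in; nothing more can be done
None
```

The photometer is open with its cuvettes exposed: I pressed the tab in, lifted the hood off, set it upright and flat on the tray floor, let go, and handed the job in at about 11 s.

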